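# Swing an inspection mirror until the camera sees the red band, and hold it

### The arm

A 7-joint arm with a two-finger parallel gripper is mounted at the origin on the work surface. World frame = base frame: x ahead of the robot, y to its left, z up, the work surface at z = 0. Lengths are in mm, angles in rad, forces in N, time in s.
With the tool pointing down it reaches from about 400 to 925 mm from the base axis. Payload 4.1 kg.
Tool frame: the origin (TCP) lies at the very end of the fingers, on their centre line; the grasp point (between the pads) lies 19 mm behind it; z points along the fingers, y is the direction in which the jaws open and shut (so a half turn about z gives the same grasp; the last joint's range is limited). The gripper opens to 85 mm and grips with 20 to 120 N. Pads are 22 mm wide; open, the fingers measure 114 mm over their backs; the gripper's body (76 mm by 85 mm) begins 54 mm behind the grasp point. The pads swing forward as they close: fully open they stand 13 mm farther back than shut.
Start: joints at [1.078, 0.398, 0.045, 1.537, -0.019, 1.207, -0.051], TCP at [249.444, -600.268, 231.347] pointing down, gripper open.
Joint ranges: [-2.82, 2.82], [-0.49, 2.23], [-1.37, 1.46], [0, 2.46], [-1.36, 4.5], [0.23, 2], [-2.94, 2.94]. Speed limits (rad/s): [2.57, 2.57, 3.14, 3.14, 3.14, 3.14, 3.14].

### API

Orientations are given as a 3x3 rotation matrix whose columns are the frame's x, y, z axes.
In Python, from workcell import manip, optics gives the robot as it stands.
- The arm moves only by the tool drive_tool, never from a script. Its argument "plan" is one flat list of numbers, 7 for each row, row after row: the shift along the tool's x, y, z in mm, then the turn, a rotation vector about the tool's x, y, z in degrees, then the finger opening in mm, from 0 to 85.4. A call has 1 to 20 rows; each row is the pose to reach, as a shift and turn from the pose commanded when the call began, along the tool's axes at that moment; what a row does not reach only later rows make up. A row lasts 1/10 s, in which the tool goes at most 50 mm and 8.59 degrees, less where a joint would pass 70% of its speed; a pose out of reach is approached as far as the arm can. A call with a gripper value outside its range is refused whole. The fingers move at their own pace and stop on an object; the grip force is fixed at half the most. Time passes only in rows, so rows that repeat a pose let the fingers close. It gives the time, the measured TCP pose, the force and the opening at its end, in the units of the state.
- manip.get_obs(): the state, without advancing time (a new reading comes with each control period).
- optics.get_image(name): name is "scene" or "top" or "wrist"; returns a dict with "img" (420x560x3 uint8, red, green, blue), "fov_y" (degrees; the focal length in pixels is half the picture's height over the tangent of half this angle, whatever the lens; pixels are square), "cx", "cy" (the principal point, pixels), "R" (3x3) and "t" (3): a world point X has camera coordinates R X + t; the wrist camera has in their place "mount" (4x4, takes a point from camera to tool coordinates, whose origin is the TCP and whose axes are the flange's). Camera axes: x right, y down, z forward; pixel columns grow to the right and rows downward; lengths in mm; the calibration is good to about 2 mm. The wrist camera is an equidistant fisheye: a pixel r from the principal point sees the ray r / f radians off the axis. A picture is of the moment at which its call begins: read the wrist's pose just before it. There is no depth.
- manip.sign_off(): hands the job in, once; it reports no verdict.
The state is a dict: "t": time; "qpos": joint angles; "dq": joint speeds; "joint_efforts": joint torques, N m; "tool_pos": TCP position; "ee_rot": TCP orientation; "contact_force": force on the tool from outside, world axes, zero at the start; "ft_torque": the same for the moment, N m; "grip_width": finger opening in mm.
Only numpy, scipy, OpenCV 4.12 (cv2) and the standard library are available. Lean on these libraries where they do the work, as an engineer would, in place of code of your own. Each camera call takes 0.05 s, during which the arm holds its last target.

### The job

Take the inspection mirror out of the wooden rack by its black handle and slide it edgewise, glass towards the camera, down into the slot of the blue swivel holder until it is fully home. Then turn the mirror against the holder's return spring until the red band of the red-banded spindle appears to the camera in the middle of the mirror (the yellow pointer then aims at that spindle), and finish while still gripping the mirror and holding that angle: do not let go. Leave both spindles, the screwdriver and the jar standing or lying where they are.

Things in the scene. Friction and masses are not known exactly. Their poses are not given: they have to be found in the camera images.
- mirror: Inspection mirror: an upright aluminium plate 5 thick (x), 60 wide (y), 112 tall (z), 120 g give or take 30 %, with a black plastic handle on its upper edge, 14 thick (x), 44 wide (y), from 110 to 145 above the lower edge. Origin: centre of the lower edge; z up the plate, x out of the mirror glass (52 x 72, on the +x side only, its centre 71 above the lower edge). It starts upright in the rack, lower edge 15 above the table.
- mirror_handle (a point): Centre of the mirror's black handle, 127.5 above the mirror's lower edge; axes as the mirror's. The handle is gripped across its 14 mm thickness (along x).
- rack: Wooden block 60 (x) x 110 (y) x 50 (z) fixed to the bench, with a slot from above 7.5 wide (x), 66 long (y), 35 deep, its floor 15 above the table. Origin: centre of the underside. The glass of the mirror in it looks to the rack's +x.
- stand: Grey base plate 310 x 90 x 12 fixed to the bench, carrying a black camera on a post and the blue swivel holder. Origin: on the underside, on the holder's vertical turning axis; x points from that axis to the camera, z up. The plate reaches from x = -55 to 255; the camera's post and body stand at x = 175 to 255, up to 120 high.
- lens (a point): Front of the camera's lens, 175 from the turning axis along the stand's +x and 98 above the table. The camera looks level, along the stand's -x, at the turning axis.
- slot_floor (a point): Centre of the floor of the slot in the blue swivel holder, on the turning axis, 30 above the table; it turns with the holder: y along the slot, x across it, z up. The slot is 7.5 wide (x), 66 long (y), 25 deep (mouth 55 above the table), with flared lips above it to 64 above the table. The mirror's lower edge rests on the slot floor when fully home, with its +x facing the holder's +x. The holder is 78 across.
- holder (a joint): Turning angle of the swivel holder about the vertical axis, rad, -1 to 1, positive anticlockwise seen from above. 0 is its rest, where the slot's x points at the camera; a return spring of 0.12 N m per rad pulls it back to 0 as soon as it is let go. The mirror has up to about 0.04 rad of play in the slot.
- pointer: Thin yellow pointer 93 long, 17 above the table, geared to the holder on the same turning axis (origin on the axis, at table height) so that it turns exactly twice as far: its x axis always lies along the camera's line of sight after reflection in the mirror. At rest it points at the camera. Leave it to follow the holder.
- red_spindle: Loose turned steel spindle standing upright, 130 tall, foot 52 across, body 34 across, 0.5 kg, with a red band round it 85 to 111 above its foot. Origin: centre of the underside. It stands to one side of the stand, 130 to 170 from the stand's x axis; the blue-banded one stands on the other side, and which is which changes.
- red_spindle_band (a point): Middle of the red band, on the spindle's axis, 98 above the table: the marker that the camera must see. The mirror shows it centred when the pointer's x axis aims at it, that is when the holder's angle is half the bearing of the band seen from the turning axis, measured from the stand's +x.
- blue_spindle: The same spindle with a blue band: not the one to look at; leave it alone. Origin: centre of the underside.
- screwdriver: Loose screwdriver lying on the bench, bystander. Origin: centre of the underside; x along it.
- jar: Loose small jar with a yellow cap, 56 across, 70 tall, bystander. Origin: centre of the underside.
Mind the look-alikes: they are no part of the job. Of the things that look like the mirror, the smaller one is meant.

How it is judged:
By the outcome, as a careful person would: the job done as asked, in the order asked, and still so for the second after the job is handed in, while the arm keeps its last pose, push and grip.
It also fails if it takes over 48 s, if anything falls off the work surface, if the arm or the gripper's body presses on something with over 40 N, if the wrist force passes 120 N, or if a joint passes its speed limit or range.

## Working session

There is one attempt and no reset: what is moved stays moved. The work goes in short steps, Python scripts to look and compute and a tool call to move; the robot and the scene stay as the last step left them, time stands still between calls to the robot, and variables do not carry over. Pictures are saved under pics/ and viewed, and the job is handed in when it is done.

Besides the shell and the picture viewer there is one more tool, called after "Request:" as name(argument=value, ...) on one line, values as JSON. drive_tool: Moves the arm, as the interface text tells. Its arguments: {"type":"object","properties":{"plan":{"type":"array","items":{"type":"number"}}},"required":["plan"]}

```bash
ls; mkdir -p pics; python3 - <<'E'
from workcell import manip, optics
import cv2,numpy as np
o=manip.get_obs()
for k,v in o.items(): print(k,np.round(v,3).tolist())
for n in ["scene","top","wrist"]:
    d=optics.get_image(n)
    cv2.imwrite(f"pics/{n}0.png",d["img"][:,:,::-1])
    print(n,{k:np.round(v,4).tolist() for k,v in d.items() if k!="img"})
    np.savez(f"{n}0.npz",**d)
E
```

```text
pics
t 0.0
qpos [1.078, 0.399, 0.045, 1.538, -0.019, 1.207, -0.051]
dq [0.001, -0.0, -0.001, 0.001, 0.001, -0.0, -0.0]
joint_efforts [-0.001, -47.512, 1.365, -25.423, 0.012, 0.009, 0.0]
tool_pos [249.217, -599.647, 230.259]
ee_rot [[0.923, 0.384, -0.001], [0.384, -0.923, 0.002], [-0.0, -0.002, -1.0]]
contact_force [0.061, 0.03, -0.181]
ft_torque [-0.052, 0.049, 0.026]
grip_width 85.248
scene {'fov_y': 53.8831, 'cx': 284.4453, 'cy': 205.6466, 'R': [[-0.7997, 0.6004, 0.0018], [0.4746, 0.6339, -0.6106], [-0.3678, -0.4875, -0.7919]], 't': [424.7343, -238.7529, 1307.9]}
top {'fov_y': 44.2571, 'cx': 276.7952, 'cy': 213.1658, 'R': [[0.0215, -0.9998, 0.0052], [-0.9845, -0.022, -0.1738], [0.1739, -0.0014, -0.9848]], 't': [53.4475, 601.1178, 1206.0409]}
wrist {'fov_y': 65.7065, 'cx': 276.0879, 'cy': 207.5989, 'mount': [[-0.0004, -0.9583, -0.2858, 72.114], [1.0, -0.0006, 0.0007, 0.4073], [-0.0008, -0.2858, 0.9583, -142.7682], [0.0, 0.0, 0.0, 1.0]]}
```

View pics/scene0.png

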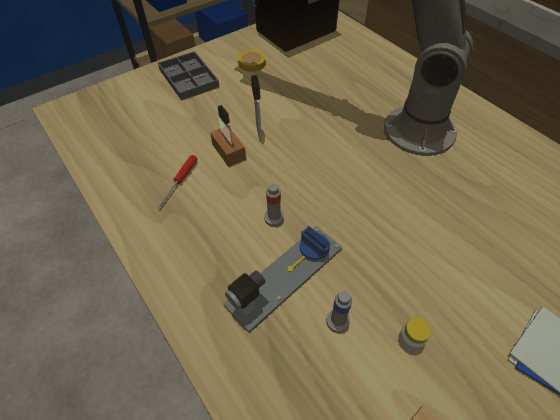

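View pics/top0.png

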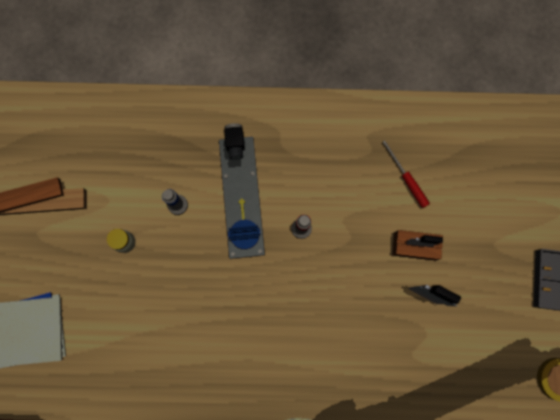

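View pics/wrist0.png

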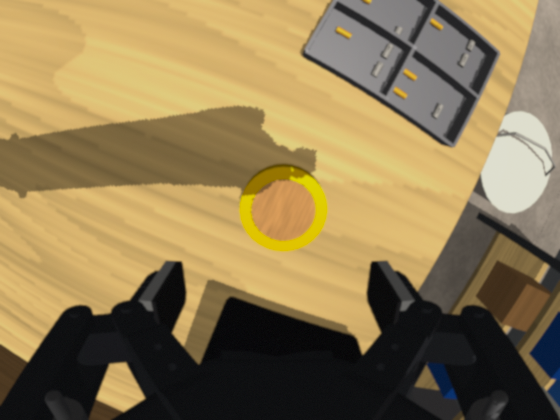

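```bash
python3 - <<'E'
import cv2,numpy as np
a=cv2.imread("pics/scene0.png"); b=cv2.imread("pics/top0.png")
c=cv2.resize(a[65:175,190:290],None,fx=4,fy=4,interpolation=cv2.INTER_CUBIC)
d=cv2.resize(b[215:320,380:480],None,fx=4,fy=4,interpolation=cv2.INTER_CUBIC)
h=max(c.shape[0],d.shape[0]); im=np.zeros((h,800,3),np.uint8); im[:c.shape[0],:400]=c; im[:d.shape[0],400:]=d
cv2.imwrite("pics/crop1.png",im)
e=cv2.resize(a[220:335,220:360],None,fx=4,fy=4,interpolation=cv2.INTER_CUBIC)
cv2.imwrite("pics/crop2.png",e)
f=cv2.resize(b[115:270,150:330],None,fx=3.8,fy=3.8,interpolation=cv2.INTER_CUBIC)
cv2.imwrite("pics/crop3.png",f)
E
```

```text
(no output)
```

View pics/crop1.png

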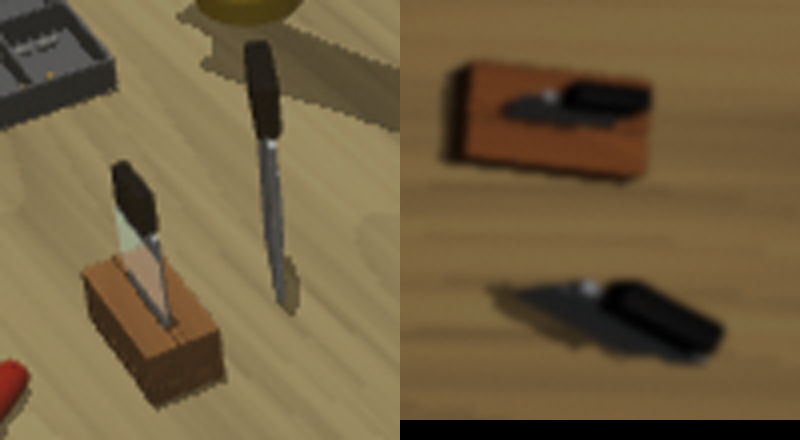

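View pics/crop2.png

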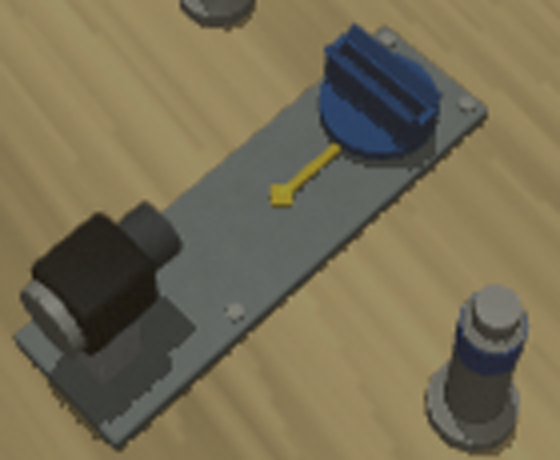

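View pics/crop3.png

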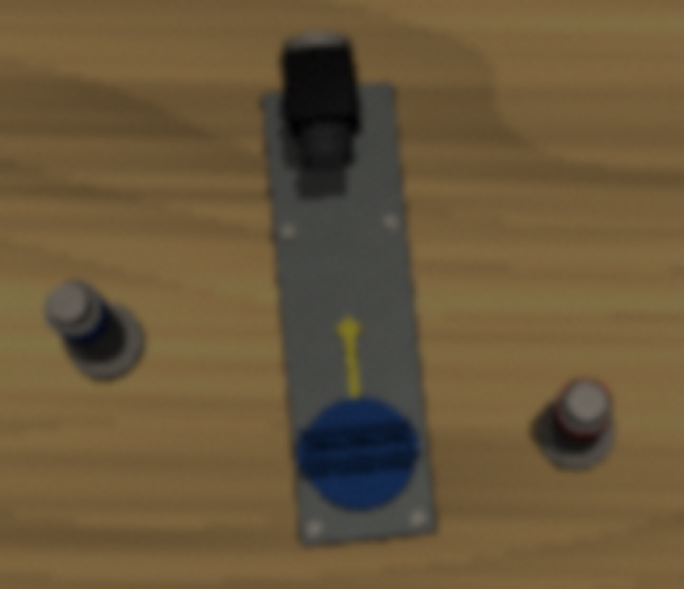

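```bash
cat > h.py <<'E'
import numpy as np,cv2
from workcell import manip, optics
from scipy.spatial.transform import Rotation as Ro
class Cam:
    def __init__(s,d,obs=None):
        s.img=d["img"];s.f=210/np.tan(np.radians(float(d["fov_y"]))/2);s.c=np.array([float(d["cx"]),float(d["cy"])])
        s.fish="mount" in d
        if s.fish:
            M=np.array(d["mount"]);R=np.array(obs["ee_rot"]);s.Rcw=R@M[:3,:3];s.o=R@M[:3,3]+np.array(obs["tool_pos"])
        else:
            R=np.array(d["R"]);s.Rcw=R.T;s.o=-R.T@np.array(d["t"])
    def ray(s,px):
        p=(np.array(px,float)-s.c)/s.f
        if s.fish:
            r=np.linalg.norm(p); v=np.array([*(p/max(r,1e-9)*np.sin(r)),np.cos(r)])
        else: v=np.array([*p,1.]);v/=np.linalg.norm(v)
        return s.Rcw@v
    def plane(s,px,z):
        v=s.ray(px);return s.o+v*(z-s.o[2])/v[2]
    def proj(s,X):
        v=s.Rcw.T@(np.array(X,float)-s.o)
        if s.fish:
            th=np.arctan2(np.hypot(v[0],v[1]),v[2]);q=v[:2]/max(np.hypot(v[0],v[1]),1e-9)*th
        else: q=v[:2]/v[2]
        return q*s.f+s.c
def tri(obs):
    A=np.zeros((3,3));b=np.zeros(3);L=[]
    for c,px in obs:
        v=c.ray(px);P=np.eye(3)-np.outer(v,v);A+=P;b+=P@c.o;L.append((c,v))
    X=np.linalg.solve(A,b)
    return X,[float(np.linalg.norm((np.eye(3)-np.outer(v,v))@(X-c.o))) for c,v in L]
def load(n): return Cam(dict(np.load(n)))
def wrist(name):
    o=manip.get_obs();d=optics.get_image("wrist")
    cv2.imwrite(f"pics/{name}.png",d["img"][:,:,::-1])
    np.savez(f"{name}.npz",**d,tool_pos=o["tool_pos"],ee_rot=o["ee_rot"]);return Cam(d,o)
def loadw(name):
    d=dict(np.load(name+".npz"));return Cam(d,d)
E
python3 - <<'E'
from h import *
s=load("scene0.npz");t=load("top0.npz")
np.set_printoptions(precision=1,suppress=True)
print("rack top scene",[s.plane(p,50) for p in [(210.75,133),(227.5,154.3),(245.5,147.5)]])
print("rack top top",[t.plane(p,50) for p in [(397.5,231),(442.5,235),(440,260),(396,255)]])
print("handle",tri([(s,(223.5,115)),(t,(432,239.5))]))
# blue holder
print("cam top", s.plane((245,280),113))
for n,c in (("s",s),("t",t)):
    h=cv2.cvtColor(c.img,cv2.COLOR_RGB2HSV)
    y=((h[...,0]>18)&(h[...,0]<32)&(h[...,1]>180)&(h[...,2]>110)).astype(np.uint8)
    b=((h[...,0]>100)&(h[...,0]<125)&(h[...,1]>130)&(h[...,2]>40)).astype(np.uint8)
    r=(((h[...,0]<6)|(h[...,0]>172))&(h[...,1]>140)&(h[...,2]>50)).astype(np.uint8)
    for nm,m in(("y",y),("b",b),("r",r)):
        k,l,st,ce=cv2.connectedComponentsWithStats(m)
        print(n,nm,[(st[i].tolist(),ce[i].round(1).tolist()) for i in range(1,k) if st[i,4]>8])
E
```

```text
rack top scene [array([ 555.8, -331.2,   50. ]), array([ 563.1, -226.5,   50. ]), array([ 507.1, -218.7,   50. ])]
rack top top [array([ 562.8, -227.6,   50. ]), array([ 555.4, -336.8,   50. ]), array([ 494.6, -328.7,   50. ]), array([ 504.3, -222.9,   50. ])]
handle (array([ 531.2, -282.8,  138.7]), [1.3897039284655597, 1.3897039284654575])
cam top [756.7 163.2 113. ]
s y [([238, 51, 27, 13, 84], [252.6, 56.6]), ([288, 256, 17, 15, 35], [295.0, 264.3]), ([407, 318, 23, 23, 403], [418.2, 329.0])]
s b [([0, 0, 125, 90, 8150], [52.8, 35.3]), ([147, 0, 40, 12, 272], [165.3, 3.5]), ([176, 0, 72, 42, 1638], [217.5, 19.1]), ([120, 5, 24, 38, 382], [131.8, 26.2]), ([304, 234, 19, 16, 32], [312.9, 241.5]), ([320, 235, 8, 6, 16], [323.6, 237.6]), ([300, 241, 19, 17, 151], [307.8, 250.6]), ([516, 362, 40, 30, 185], [531.1, 374.2])]
s r [([174, 155, 22, 26, 196], [185.4, 167.5])]
t y [([107, 230, 20, 18, 278], [116.5, 238.5]), ([543, 379, 17, 22, 107], [550.6, 390.8])]
t b [([229, 220, 31, 29, 641], [244.0, 234.0]), ([35, 294, 16, 4, 37], [44.0, 295.7])]
t r [([403, 172, 26, 35, 328], [415.1, 189.5])]
```

```bash
python3 - <<'E'
from h import *
s=load("scene0.npz");t=load("top0.npz")
np.set_printoptions(precision=1,suppress=True)
print("scene cam",s.o,"top cam",t.o)
print("lookalike handle",tri([(s,(255.6,87)),(t,(446,294.5))]))
print("foot",s.plane((262,141),0), "handle top ctr",tri([(s,(254.5,77)),(t,(448,292))]))
q=lambda x,y:(x/3.8+150,y/3.8+115)
print("plate", [t.plane(q(*p),12) for p in [(263,97),(392,87),(434,530),(302,545)]])
q2=lambda x,y:(x/4+220,y/4+220)
print("plate s", [s.plane(q2(*p),12) for p in [(118,443),(15,338),(487,108),(390,30)]])
print("holder disc", t.plane((244,234),52))
print("slot ends top",[t.plane(q(*p),64) for p in [(301,453),(417,450)]])
print("ptr tip", s.plane(q2(279,195),17), t.plane(q(348,325),17))
print("red foot",t.plane(q(578,435),6), "top",t.plane(q(587,400),130), s.plane((273.5,188),130))
print("blue top",t.plane(q(70,303),130), s.plane(q2(497,310),130))
print("jar",t.plane((116.5,238.5),70), s.plane((418,329),70))
E
```

```text
scene cam [934.  533.9 889.2] top cam [ 381.    68.4 1291.9]
lookalike handle (array([ 409. , -301.2,  166.1]), [1.0593776050734516, 1.0593776050735244])
foot [ 425.1 -256.8    0. ] handle top ctr (array([ 414.1, -293.5,  205.4]), [0.08217702637357942, 0.08217702637366622])
plate [array([793.8, 219.1,  12. ]), array([802.9, 131.8,  12. ]), array([502.2,  95.5,  12. ]), array([490.5, 181.3,  12. ])]
plate s [array([793.5, 222.9,  12. ]), array([806.1, 137.5,  12. ]), array([490.4, 183.4,  12. ]), array([501.1, 101.8,  12. ])]
holder disc [546.9 144.8  52. ]
slot ends top [array([544. , 179.5,  64. ]), array([547.6, 106.5,  64. ])]
ptr tip [632.9 156.5  17. ] [636.4 155.9  17. ]
red foot [567.8   2.    6. ] top [571.1   3.3 130. ] [570.3   8.1 130. ]
blue top [623.5 316.5 130. ] [624.5 321.3 130. ]
jar [527.  446.4  70. ] [526.3 446.3  70. ]
```

```bash
cat >> h.py <<'E'
def target(pos,yaw,o=None):
    """tool x-axis yaw (deg, world), tool pointing down -> relative shift & rotvec deg"""
    o=o or manip.get_obs();R0=np.array(o["ee_rot"]);y=np.radians(yaw)
    R1=np.array([[np.cos(y),np.sin(y),0],[np.sin(y),-np.cos(y),0],[0,0,-1]])
    sh=R0.T@(np.array(pos)-np.array(o["tool_pos"]));rv=np.degrees(Ro.from_matrix(R0.T@R1).as_rotvec())
    print("shift",sh.round(1),"rot",rv.round(2))
E
python3 -c "
from h import *
target([531,-282,290],86)"
```

```text
shift [ 382.1 -185.4  -59.3] rot [-8.000e-02 -4.000e-02 -6.343e+01]
```

Request:
drive_tool(plan=[0,0,-50,0,0,0,85,38,-18,-59,0,0,-6,85,76,-37,-59,0,0,-12,85,114,-55,-59,0,0,-19,85,152,-74,-59,0,0,-25,85,191,-92,-59,0,0,-32,85,229,-111,-59,0,0,-38,85,267,-129,-59,0,0,-44,85,305,-148,-59,0,0,-51,85,344,-167,-59,0,0,-57,85,382,-185,-59,0,0,-63.4,85,382,-185,-59,0,0,-63.4,85,382,-185,-59,0,0,-63.4,85])

```text
t: 1.45
tool_pos: [531.6, -281.6, 289.9]
ee_rot: [[0.068, 0.998, -0.001], [0.998, -0.068, 0.0], [0.0, -0.001, -1.0]]
contact_force: [-0.4, -0.3, 0.8]
grip_width: 85.0
```

```bash
python3 -c "
from h import *
c=wrist('w1')
o=manip.get_obs();print(o['t'],np.round(o['tool_pos'],1),np.round(o['ee_rot'],3).tolist(),np.round(o['qpos'],2))
print([c.proj(p).round(0) for p in [(531,-282,160),(531,-282,50),(550,147,30)]])"
```

```text
1.5 [ 530.6 -283.4  289.9] [[0.071, 0.997, -0.001], [0.997, -0.071, -0.001], [-0.001, -0.001, -1.0]] [ 0.67  0.29 -0.32  1.57  0.09  1.3   0.27]
[array([276., 198.]), array([276., 174.]), array([ 268., -123.])]
```

View pics/w1.png

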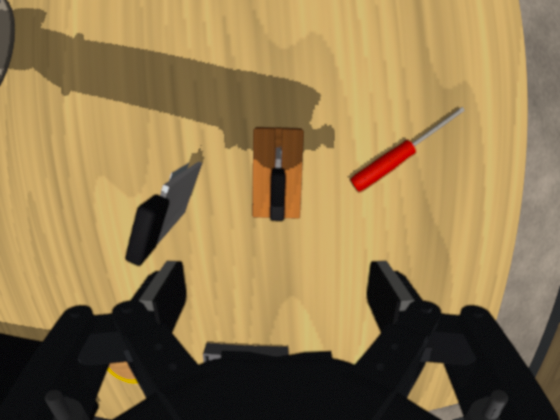

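```bash
python3 -c "
from h import *
np.set_printoptions(precision=1,suppress=True)
c=loadw('w1');im=c.img
g=im.max(2)
m=np.zeros(g.shape,np.uint8);m[150:230,255:300]=(g[150:230,255:300]<45)
k,l,st,ce=cv2.connectedComponentsWithStats(m)
for i in range(1,k):
  if st[i,4]>50: 
    print(st[i],ce[i]); pts=np.argwhere(l==i)[:,::-1].astype(np.float32); r=cv2.minAreaRect(pts);print(r,[c.plane(p,160) for p in cv2.boxPoints(r)])
cv2.imwrite('pics/w1c.png',cv2.resize(im[110:240,225:330,::-1],None,fx=4.5,fy=4.5,interpolation=cv2.INTER_CUBIC))
"
```

```text
[271 168  14  52 644] [277.2 193.7]
((277.11077880859375, 193.6196746826172), (12.9519624710083, 51.039188385009766), 2.2025983333587646) [array([ 524.2, -301. ,  160. ]), array([ 529.2, -255.7,  160. ]), array([ 540.1, -256.8,  160. ]), array([ 535.6, -302.3,  160. ])]
```

View pics/w1c.png

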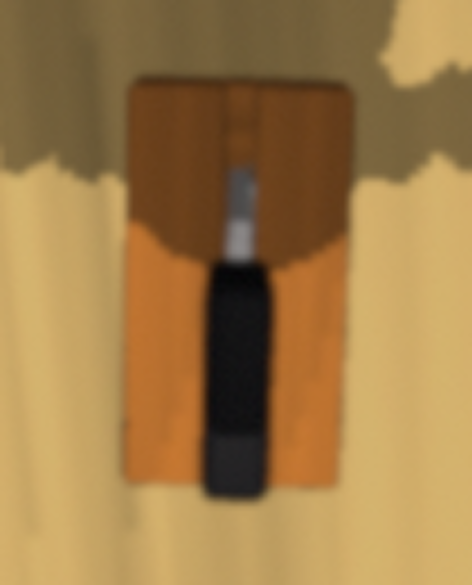

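```bash
python3 -c "
from h import *
np.set_printoptions(precision=1,suppress=True)
c=loadw('w1')
P=np.array([c.plane((x/4.5+225,y/4.5+110),50)for x,y in [(130,80),(353,85),(338,487),(122,485)]]);print(P,P.mean(0))
d=(P[0]-P[3])+(P[1]-P[2]);print(np.degrees(np.arctan2(d[1],d[0])))
target([532.5,-280,210],84.2)"
```

```text
[[ 509.1 -225.    50. ]
 [ 566.8 -230.2   50. ]
 [ 557.2 -339.6   50. ]
 [ 497.7 -335.    50. ]] [ 532.7 -282.5   50. ]
84.51722723249496
shift [ 3.5  1.7 79.9] rot [-0.1  0.   1.7]
```

Request:
drive_tool(plan=[1,1,40,0,0,1.6,60,1,2,80,0,0,1.6,60,1,2,80,0,0,1.6,60,1,2,80,0,0,1.6,60])

```text
t: 1.9
tool_pos: [532.3, -283.4, 210.5]
ee_rot: [[0.101, 0.995, -0.001], [0.995, -0.101, -0.0], [-0.0, -0.001, -1.0]]
contact_force: [-0.5, 0.0, 0.7]
grip_width: 59.9
```

```bash
python3 -c "
from h import *
np.set_printoptions(precision=1,suppress=True)
c=wrist('w2')
o=manip.get_obs();print(o['t'],np.round(o['tool_pos'],1),np.round(o['ee_rot'],3).tolist())
im=c.img
cv2.imwrite('pics/w2c.png',cv2.resize(im[90:290,200:360,::-1],None,fx=3,fy=3,interpolation=cv2.INTER_CUBIC))"
```

```text
1.95 [ 533.6 -283.5  212.1] [[0.1, 0.995, 0.002], [0.995, -0.1, -0.001], [-0.001, 0.002, -1.0]]
```

View pics/w2c.png

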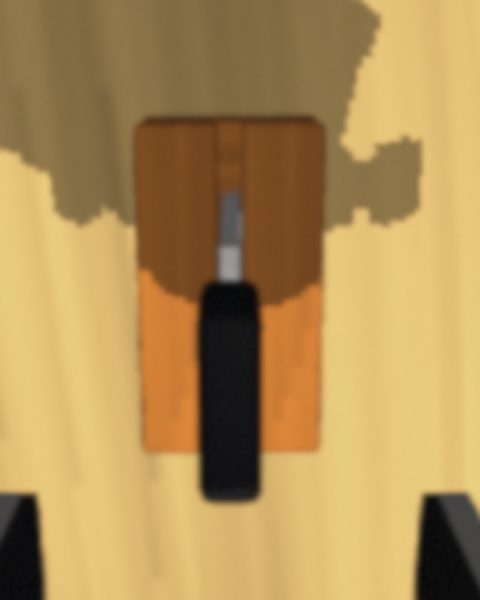

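```bash
python3 -c "
from h import *
np.set_printoptions(precision=1,suppress=True)
a=loadw('w1');b=loadw('w2')
for n,p,q in [('far end L',(225+203/4.5,110+495/4.5),(200+201/3,90+499/3)),('far end R',(225+267/4.5,110+497/4.5),(200+260/3,90+499/3)),('near end top',(225+240/4.5,110+268/4.5),(200+230/3,90+285/3)),('rack far L',(225+122/4.5,110+485/4.5),(200+145/3,90+452/3)),('rack far R',(225+338/4.5,110+487/4.5),(200+320/3,90+452/3)),('rack nearL',(225+130/4.5,110+80/4.5),(200+136/3,90+122/3))]:
  print(n,*tri([(a,p),(b,q)]), b.plane(q,160),b.plane(q,50))
"
```

```text
far end L [ 524.2 -302.6  158.3] [0.26684328222826126, 0.26684328222832515] [ 524.  -301.7  160. ] [ 515.4 -353.    50. ]
far end R [ 536.9 -304.2  157.6] [0.11014565341981299, 0.11014565341988017] [ 536.9 -303.   160. ] [ 535.5 -355.1   50. ]
near end top [ 534.3 -266.1  110.4] [0.23269792622196536, 0.23269792622196514] [ 535.1 -254.9  160. ] [ 532.8 -279.6   50. ]
rack far L [ 496.1 -340.6   33.1] [0.16074379765307562, 0.16074379765292038] [ 513.3 -289.5  160. ] [ 498.6 -333.8   50. ]
rack far R [ 557.1 -339.    52. ] [0.01223646196419539, 0.012236461964056021] [ 550.7 -293.3  160. ] [ 557.2 -339.8   50. ]
rack nearL [ 509.1 -225.    49.5] [0.02761140752244586, 0.02761140752251215] [ 520.  -220.1  160. ] [ 509.1 -224.9   50. ]
```

Request:
drive_tool(plan=[3,-0.5,30,0,0,0,50,3,-0.5,60,0,0,0,50,3,-0.5,84,0,0,0,50,3,-0.5,84,0,0,0,50,3,-0.5,84,0,0,0,0,3,-0.5,84,0,0,0,0,3,-0.5,84,0,0,0,0,3,-0.5,84,0,0,0,0,3,-0.5,84,0,0,0,0,3,-0.5,84,0,0,0,0])

```text
t: 2.95
tool_pos: [534.4, -279.8, 129.1]
ee_rot: [[0.098, 0.995, 0.003], [0.995, -0.098, -0.002], [-0.002, 0.004, -1.0]]
contact_force: [0.1, -0.1, 5.8]
grip_width: 13.2
```

```bash
python3 -c "
from h import *
c=wrist('w3')
o=manip.get_obs();print(o['t'],np.round(o['tool_pos'],1),np.round(o['ee_rot'],3).tolist(),o['grip_width'],np.round(o['contact_force'],1),np.round(o['ft_torque'],2))"
```

```text
3.0 [ 534.4 -279.8  129.1] [[0.098, 0.995, 0.003], [0.995, -0.098, -0.002], [-0.002, 0.003, -1.0]] 13.108786807027345 [-1.1 -0.1  6.8] [0.08 0.41 0.01]
```

View pics/w3.png

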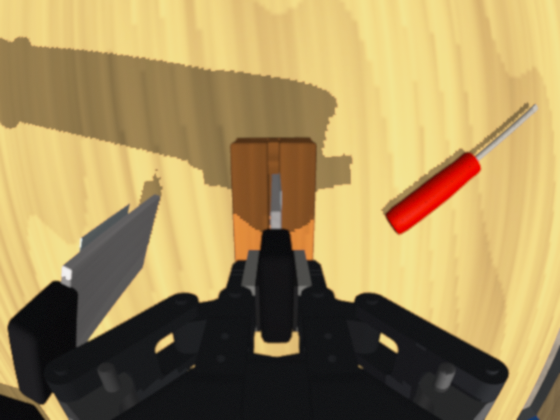

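Request:
drive_tool(plan=[0,0,-5,0,0,0,0,0,0,-15,0,0,0,0,0,0,-30,0,0,0,0,0,0,-45,0,0,0,0,0,0,-70,0,0,0,0,0,0,-100,0,0,0,0,0,0,-130,0,0,0,0,0,0,-148,0,0,0,0,0,0,-148,0,0,0,0,0,0,-148,0,0,0,0])

```text
t: 4.0
tool_pos: [532.9, -278.8, 274.7]
ee_rot: [[0.098, 0.995, 0.0], [0.995, -0.098, -0.0], [-0.0, 0.0, -1.0]]
contact_force: [0.3, -0.2, -1.8]
grip_width: 13.0
```

```bash
python3 -c "
from h import *
c=wrist('w4')
o=manip.get_obs();print(o['t'],np.round(o['tool_pos'],1),np.round(o['ee_rot'],3).tolist(),o['grip_width'],np.round(o['contact_force'],1),np.round(o['ft_torque'],2))
for n in ['scene','top']:
  d=optics.get_image(n);np.savez(n+'1.npz',**d);cv2.imwrite(f'pics/{n}1.png',d['img'][:,:,::-1])
target([551,147,277],90+7)
"
```

```text
4.05 [ 532.4 -278.7  273.5] [[0.098, 0.995, -0.001], [0.995, -0.098, 0.0], [0.0, -0.002, -1.0]] 13.308998765595454 [ 0.  -0.8 -1.4] [0.02 0.09 0.03]
shift [425.4 -23.   -3.8] rot [ -0.15  -0.07 -12.63]
```

View pics/scene1.png

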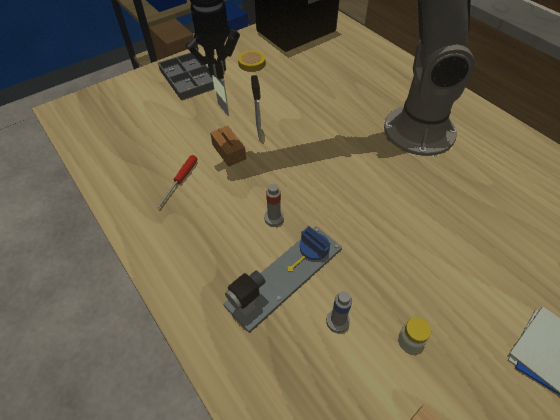

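View pics/w4.png

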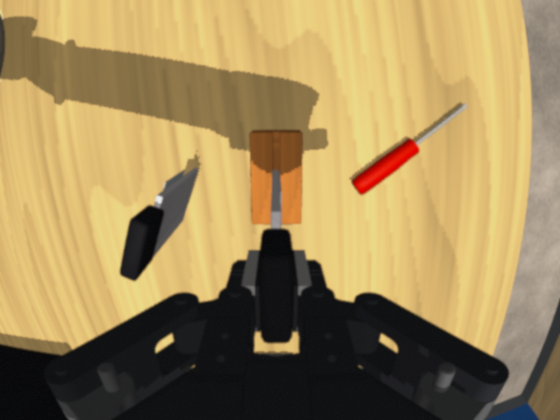

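```bash
python3 -c "
from h import *
target([541,77,275],97)"
```

```text
shift [354.8 -26.1  -1.9] rot [ -0.15  -0.07 -12.63]
```

Request:
drive_tool(plan=[20,0,-3,0,0,0,0,60,-3,-3,0,0,-2,0,100,-6,-3,0,0,-4,0,140,-9,-3,0,0,-6,0,180,-12,-3,0,0,-8,0,220,-15,-3,0,0,-10,0,260,-18,-3,0,0,-12,0,300,-21,-3,0,0,-12.6,0,335,-24,-3,0,0,-12.6,0,355,-26,-3,0,0,-12.6,0,355,-26,-3,0,0,-12.6,0,355,-26,-3,0,0,-12.6,0,355,-26,-3,0,0,-12.6,0])

```text
t: 5.45
tool_pos: [542.0, 74.9, 276.6]
ee_rot: [[-0.119, 0.993, -0.001], [0.993, 0.119, -0.001], [-0.001, -0.001, -1.0]]
contact_force: [-0.0, 0.0, -1.1]
grip_width: 13.1
```

```bash
python3 -c "
from h import *
c=wrist('w5')
o=manip.get_obs();print(o['t'],np.round(o['tool_pos'],1),np.round(o['ee_rot'],3).tolist(),o['grip_width'],np.round(o['contact_force'],1),np.round(o['ft_torque'],2))
"
```

```text
5.5 [542.1  74.8 276.8] [[-0.118, 0.993, -0.001], [0.993, 0.118, -0.001], [-0.001, -0.001, -1.0]] 13.21366405680756 [-0.  -0.9 -1.7] [-0.06  0.01  0.01]
```

View pics/w5.png

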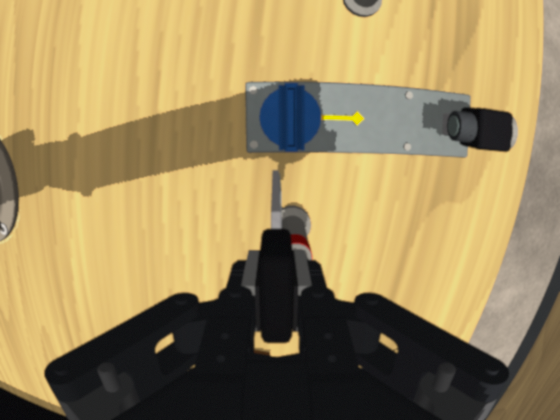

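```bash
python3 -c "
from h import *
c=loadw('w5');im=c.img
cv2.imwrite('pics/w5c.png',cv2.resize(im[70:165,240:380,::-1],None,fx=5.5,fy=5.5,interpolation=cv2.INTER_CUBIC))
"
```

```text
(no output)
```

View pics/w5c.png

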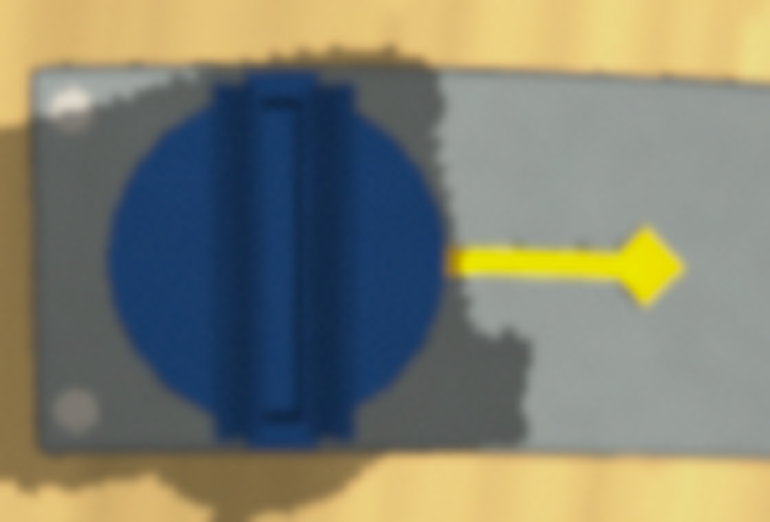

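```bash
python3 -c "
from h import *
np.set_printoptions(precision=1,suppress=True)
c=loadw('w5')
P=lambda x,y,z:c.plane((x/5.5+240,y/5.5+70),z)
L=np.array([P(x,y,64) for x,y in [(215,86),(355,86),(355,440),(215,440)]]);print(L,L.mean(0))
d=L[0]-L[3]+L[1]-L[2];print('slot yaw',np.degrees(np.arctan2(d[1],d[0])), np.linalg.norm(L[0]-L[3]),np.linalg.norm(L[0]-L[1]))
for z in (45,55):
  D=[P(107,255,z),P(445,255,z)];print('disc',z,D,(D[0]+D[1])/2,np.linalg.norm(D[0]-D[1]))
for z in (55,64): print('slot',z,[P(x,y,z) for x,y in [(263,258),(300,258),(281,100),(281,415)]])
T=P(685,267,17);T2=P(460,262,17);print('ptr',T,T2,np.degrees(np.arctan2(*(T-T2)[:2][::-1])))
Q=np.array([P(x,y,12) for x,y in [(33,70),(42,452)]]);print('plate end',Q,Q.mean(0))
Q2=np.array([c.plane(p,12) for p in [(469,97),(467,157)]]);print(Q2); a=Q2.mean(0)-Q.mean(0);print('stand yaw',np.degrees(np.arctan2(a[1],a[0])),np.linalg.norm(a)); print('axis',Q.mean(0)+55*a/np.linalg.norm(a))
"
```

```text
[[532.4 176.4  64. ]
 [559.5 180.   64. ]
 [568.6 109.8  64. ]
 [540.8 106.3  64. ]] [550.3 143.1  64. ]
slot yaw 97.09294500337447 70.56701520906714 27.3301288498109
disc 45 [array([514.4, 140.3,  45. ]), array([584. , 149.1,  45. ])] [549.2 144.7  45. ] 70.13439466135164
disc 55 [array([514.9, 140.4,  55. ]), array([582.6, 149.1,  55. ])] [548.8 144.7  55. ] 68.26049244740359
slot 55 [array([546.2, 143.5,  55. ]), array([553.6, 144.4,  55. ]), array([545.8, 176. ,  55. ]), array([553.8, 112.1,  55. ])]
slot 64 [array([545.8, 143.6,  64. ]), array([553.1, 144.5,  64. ]), array([545.5, 175.2,  64. ]), array([553.3, 112.9,  64. ])]
ptr [643.1 155.2  17. ] [591.4 148.2  17. ] 7.721116194671305
plate end [[491.4 180.   12. ]
 [503.   93.2  12. ]] [497.2 136.6  12. ]
[[794.2 216.1  12. ]
 [807.5 131.7  12. ]]
stand yaw 7.004249545998843 305.9152258335827
axis [551.8 143.3  12. ]
```

```bash
python3 -c "
from h import *
np.set_printoptions(precision=1,suppress=True)
c=loadw('w5');im=c.img
cv2.imwrite('pics/w5d.png',cv2.resize(im[160:300,235:320,::-1],None,fx=4.2,fy=4.2,interpolation=cv2.INTER_CUBIC))
cv2.imwrite('pics/w4d.png',cv2.resize(loadw('w4').img[160:300,235:320,::-1],None,fx=4.2,fy=4.2,interpolation=cv2.INTER_CUBIC))
a=cv2.imread('pics/w5d.png');b=cv2.imread('pics/w4d.png');cv2.imwrite('pics/w45.png',np.hstack([b,a]))
"
```

```text
(no output)
```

View pics/w45.png

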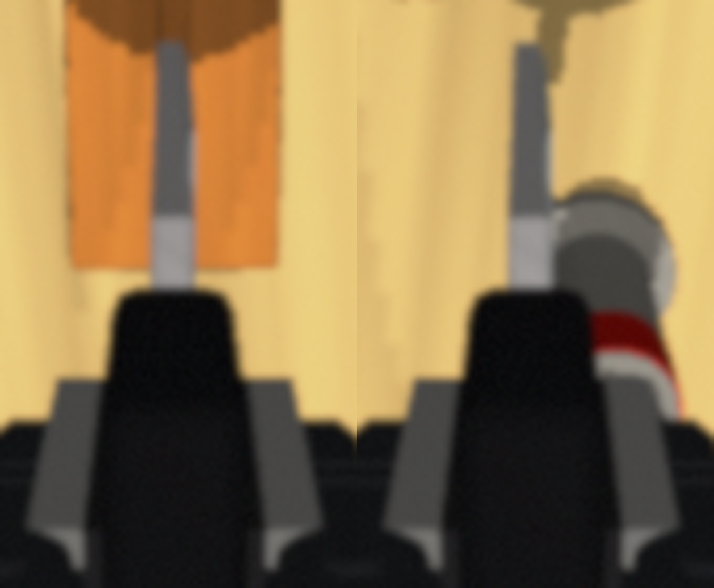

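```bash
python3 -c "
from h import *
np.set_printoptions(precision=2,suppress=True)
c=loadw('w5');d=np.load('w5.npz');R=d['ee_rot'];p=d['tool_pos'];M=d['mount']
def tool(px,zt):
  v=R.T@c.ray(px);o=M[:3,3];return o+v*(zt-o[2])/v[2]
for n,px,z in [('botL',(235+158/4.2,170.2),114),('botR',(235+187/4.2,170.2),114),('topL',(235+153/4.2,160+290/4.2),0),('topR',(235+196/4.2,160+290/4.2),2),('padL',(235+(65)/4.2,160+380/4.2),-10),('padR',(235+(290)/4.2,160+380/4.2),-10),]: print(n,tool(px,z))
target([550.1,143.9,276],97.1)
"
```

```text
botL [ 26.62  -3.23 114.  ]
botR [ 26.61   2.3  114.  ]
topL [19.04 -2.73  0.  ]
topR [18.29  2.11  2.  ]
padL [ 12.5  -12.01 -10.  ]
padR [ 12.47  11.96 -10.  ]
shift [67.6 16.1  0.7] rot [-0.06  0.05 -0.3 ]
```

Request:
drive_tool(plan=[25,6,0,0,0,0,0,50,12,0,0,0,-0.3,0,70,16.5,0,0,0,-0.3,0,70,16.5,30,0,0,-0.3,0,70,16.5,60,0,0,-0.3,0,70,16.5,77,0,0,-0.3,0,70,16.5,77,0,0,-0.3,0,70,16.5,77,0,0,-0.3,0,70,16.5,77,0,0,-0.3,0])

```text
t: 6.4
tool_pos: [551.1, 148.2, 201.7]
ee_rot: [[-0.125, 0.992, 0.003], [0.992, 0.125, 0.001], [0.0, 0.003, -1.0]]
contact_force: [-0.2, -0.2, -0.6]
grip_width: 13.0
```

```bash
python3 -c "
from h import *
c=wrist('w6')
o=manip.get_obs();print(o['t'],np.round(o['tool_pos'],1),np.round(o['ee_rot'],3).tolist(),o['grip_width'],np.round(o['contact_force'],1),np.round(o['ft_torque'],2))
for n in ['scene','top']:
  d=optics.get_image(n);np.savez(n+'2.npz',**d);cv2.imwrite(f'pics/{n}2.png',d['img'][:,:,::-1])
a=cv2.resize(c.img[130:270,216:336,::-1],None,fx=4,fy=4,interpolation=cv2.INTER_CUBIC)
s=cv2.imread('pics/scene2.png')
b=cv2.resize(s[150:290,270:350],None,fx=4,fy=4,interpolation=cv2.INTER_CUBIC)
cv2.imwrite('pics/c6.png',np.hstack([a,b]))
"
```

```text
6.45 [551.  148.4 201.8] [[-0.126, 0.992, 0.003], [0.992, 0.126, 0.001], [0.0, 0.003, -1.0]] 13.140399497376627 [-1.1  1.7 -1.2] [ 0.   -0.04  0.01]
```

View pics/c6.png

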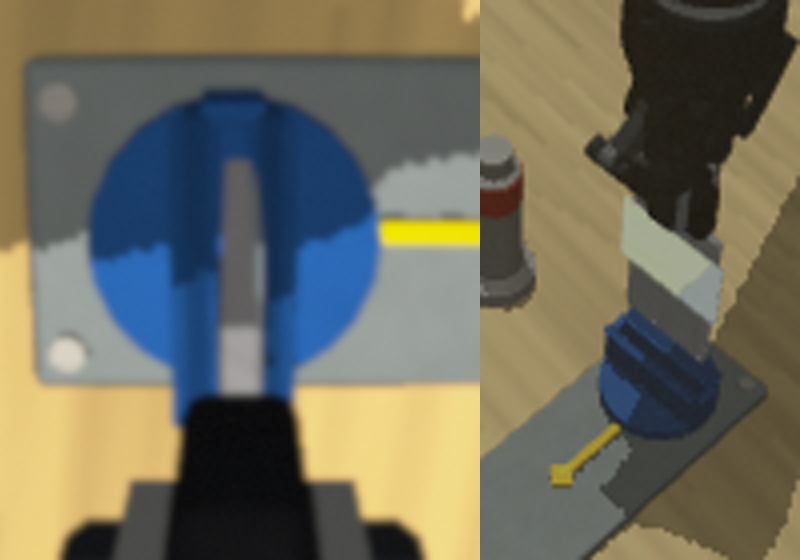

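```bash
python3 -c "
from h import *
c=loadw('w6')
a=c.img[145:235,250:300,::-1].astype(float)**0.7*4.5
a=cv2.resize(np.clip(a,0,255).astype(np.uint8),None,fx=6.5,fy=6.5,interpolation=cv2.INTER_CUBIC)
s=cv2.imread('pics/scene2.png')
b=cv2.resize(s[195:260,295:335],None,fx=9,fy=9,interpolation=cv2.INTER_CUBIC)
im=np.zeros((585,700,3),np.uint8);im[:585,:325]=a;im[:585,330:690]=b
cv2.imwrite('pics/c6b.png',im)
"
```

```text
(no output)
```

View pics/c6b.png

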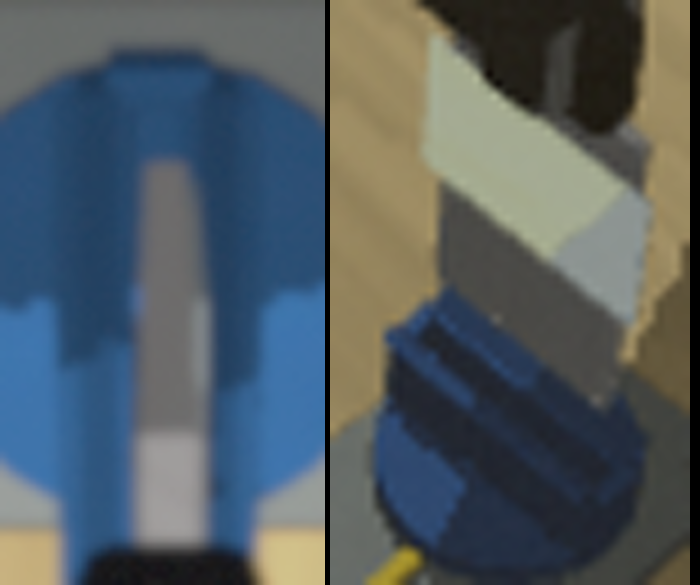

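```bash
python3 -c "
from h import *
np.set_printoptions(precision=1,suppress=True)
c=loadw('w6');c5=loadw('w5');d=np.load('w6.npz');R=d['ee_rot'];p=d['tool_pos']
P=lambda x,y,z:R.T@(c.plane((x/6.5+250,y/6.5+145),z)-p)
P5=lambda x,y,z:R.T@(c5.plane((x/5.5+240,y/5.5+70),z)-p)
for z in (55,64):
  print(z,'outer w6',P(160,52,z),'w5 outer',P5(283,75,z),'w5 inner',P5(281,100,z),'w5 inner far',P5(281,415,z),'w5 outer far',P5(283,447,z))
for zb in (86,88,90): print('mirror end',P(165,160,zb))
s=load('scene2.npz')
px=lambda x,y:((x-330)/9+295,y/9+195)
print('scene mirror bottom R corner (at lower edge)',[s.plane(px(605,405),z) for z in (85,88)], 'left',[s.plane(px(440,290),z) for z in (85,88)])
print('scene lip corners',[s.plane(px(*q),64) for q in [(390,335),(450,290),(600,505),(640,440)]])
"
```

```text
55 outer w6 [ 36.5  -1.7 146.7] w5 outer [ 33.3  -1.7 146.7] w5 inner [ 28.1  -2.1 146.7] w5 inner far [-36.2  -2.2 146.7] w5 outer far [-42.8  -1.8 146.7]
64 outer w6 [ 37.6  -1.7 137.7] w5 outer [ 32.5  -2.  137.7] w5 inner [ 27.5  -2.5 137.7] w5 inner far [-35.3  -2.6 137.7] w5 outer far [-41.8  -2.2 137.7]
mirror end [ 26.8  -1.  115.7]
mirror end [ 27.1  -1.  113.7]
mirror end [ 27.5  -1.  111.7]
scene mirror bottom R corner (at lower edge) [array([544.6, 175.9,  85. ]), array([546.1, 177.2,  88. ])] left [array([556.1, 122.6,  85. ]), array([557.5, 124.1,  88. ])]
scene lip corners [array([566. , 115.2,  64. ]), array([544. , 113.5,  64. ]), array([555.4, 189.2,  64. ]), array([534.2, 180.3,  64. ])]
```

Request:
drive_tool(plan=[0,-0.9,0,0,0,0,0,0,-0.9,10,0,0,0,0,0,-0.9,17,0,0,0,0,0,-0.9,23,0,0,0,0,0,-0.9,29,0,0,0,0,0,-0.9,35,0,0,0,0,0,-0.9,35,0,0,0,0])

```text
t: 7.25
tool_pos: [549.0, 148.2, 164.4]
ee_rot: [[-0.127, 0.992, -0.0], [0.992, 0.127, -0.0], [0.0, -0.0, -1.0]]
contact_force: [0.3, -0.2, -2.3]
grip_width: 12.9
```

```bash
python3 -c "
from h import *
c=wrist('w7')
o=manip.get_obs();print(o['t'],np.round(o['tool_pos'],1),np.round(o['ee_rot'],3).tolist(),o['grip_width'],np.round(o['contact_force'],1),np.round(o['ft_torque'],2))
a=c.img[145:235,250:300,::-1].astype(float)**0.7*4.5
a=cv2.resize(np.clip(a,0,255).astype(np.uint8),None,fx=6.5,fy=6.5,interpolation=cv2.INTER_CUBIC)
d=optics.get_image('scene');s=d['img'][:,:,::-1];np.savez('scene3.npz',**d)
b=cv2.resize(s[195:260,295:335],None,fx=9,fy=9,interpolation=cv2.INTER_CUBIC)
im=np.zeros((585,700,3),np.uint8);im[:585,:325]=a;im[:585,330:690]=b
cv2.imwrite('pics/c7.png',im)
"
```

```text
7.3 [549.  148.2 164.8] [[-0.127, 0.992, -0.0], [0.992, 0.127, -0.0], [-0.0, -0.0, -1.0]] 12.957313136985189 [ 0.2  0.8 -2.5] [ 0.01 -0.15  0.05]
```

View pics/c7.png

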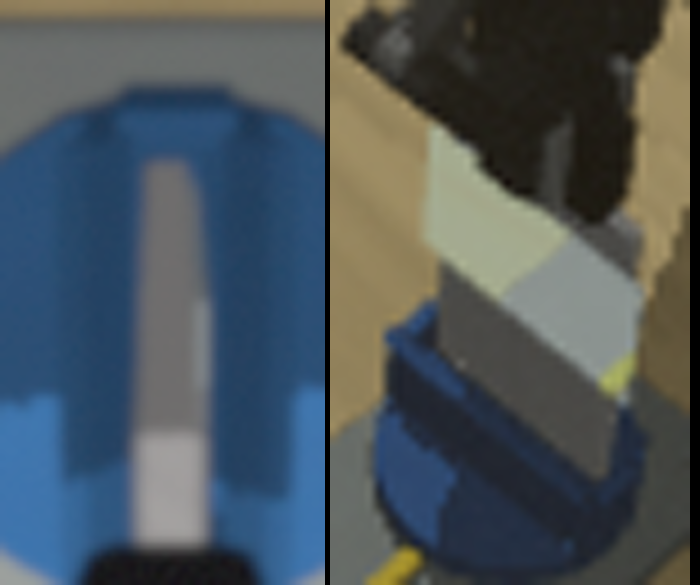

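Request:
drive_tool(plan=[0,1.2,0,0,0,0,0,0,1.2,4,0,0,0,0,0,1.2,8,0,0,0,0,0,1.2,12,0,0,0,0,0,1.2,15,0,0,0,0,0,1.2,15,0,0,0,0])

```text
t: 7.95
tool_pos: [549.7, 148.2, 149.6]
ee_rot: [[-0.127, 0.992, -0.001], [0.992, 0.127, -0.0], [-0.0, -0.001, -1.0]]
contact_force: [-0.1, 0.7, -0.8]
grip_width: 13.0
```

```bash
cat > look.py <<'E'
import sys
from h import *
n=sys.argv[1]
c=wrist('w'+n)
o=manip.get_obs();print(o['t'],np.round(o['tool_pos'],1),np.round(o['ee_rot'],3).tolist(),o['grip_width'],np.round(o['contact_force'],1),np.round(o['ft_torque'],2))
a=c.img[145:235,250:300,::-1].astype(float)**0.7*4.5
a=cv2.resize(np.clip(a,0,255).astype(np.uint8),None,fx=6.5,fy=6.5,interpolation=cv2.INTER_CUBIC)
d=optics.get_image('scene');s=d['img'][:,:,::-1];np.savez('scene'+n+'.npz',**d)
b=cv2.resize(s[195:260,295:335],None,fx=9,fy=9,interpolation=cv2.INTER_CUBIC)
im=np.zeros((585,700,3),np.uint8);im[:585,:325]=a;im[:585,330:690]=b
cv2.imwrite('pics/c'+n+'.png',im)
E
python3 look.py 8
```

```text
8.0 [550.  148.3 149.9] [[-0.127, 0.992, -0.001], [0.992, 0.127, -0.0], [-0.0, -0.001, -1.0]] 13.297084195589402 [-0.3  0.9 -1.1] [0.04 0.08 0.01]
```

View pics/c8.png

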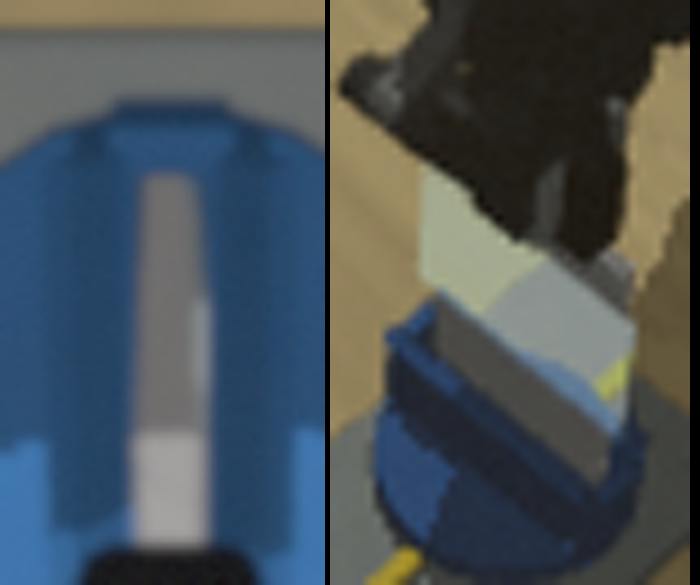

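Request:
drive_tool(plan=[0,0.4,2,0,0,0,0,0,0.4,4,0,0,0,0,0,0.4,6,0,0,0,0,0,0.4,6,0,0,0,0])

```text
t: 8.45
tool_pos: [550.7, 148.5, 144.2]
ee_rot: [[-0.127, 0.992, 0.0], [0.992, 0.127, -0.0], [-0.0, 0.0, -1.0]]
contact_force: [-0.3, 0.2, -0.0]
grip_width: 13.0
```

```bash
python3 look.py 9
```

```text
8.5 [550.6 148.5 144.2] [[-0.127, 0.992, -0.0], [0.992, 0.127, -0.0], [-0.0, -0.0, -1.0]] 13.055867740410878 [-0.   0.2 -1.2] [-0.01 -0.01 -0.04]
```

Request:
drive_tool(plan=[0,0,1,0,0,0,0,0,0,2,0,0,0,0,0,0,3,0,0,0,0,0,0,3,0,0,0,0])

```text
t: 8.95
tool_pos: [551.1, 148.8, 144.0]
ee_rot: [[-0.126, 0.992, 0.001], [0.992, 0.126, -0.001], [-0.001, 0.001, -1.0]]
contact_force: [-4.0, -0.9, 14.6]
grip_width: 13.2
```

```bash
python3 look.py 10
```

```text
9.0 [551.1 148.8 144. ] [[-0.126, 0.992, 0.001], [0.992, 0.126, -0.001], [-0.001, 0.001, -1.0]] 13.235548651030893 [-3.7 -1.6 13.8] [-0.47  1.27 -0.02]
```

View pics/c10.png

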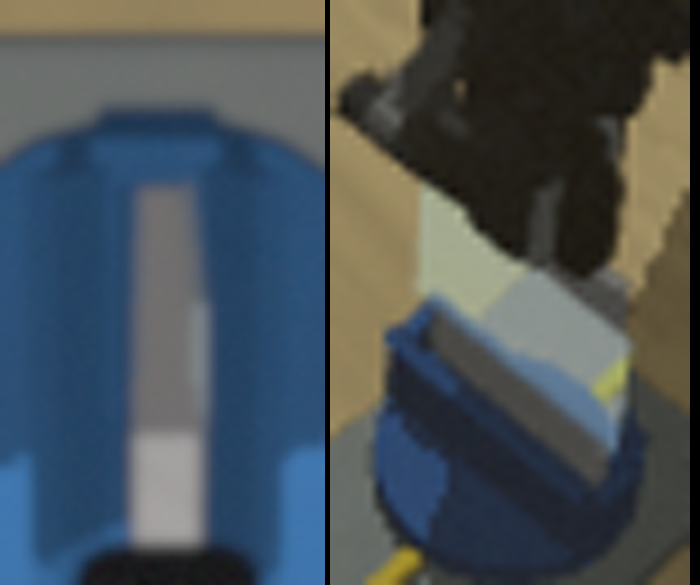

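Request:
drive_tool(plan=[0,-0.9,0,0,0,0,0,0,-0.9,0,0,0,0,0,0,-0.9,0,0,0,0,0])

```text
t: 9.35
tool_pos: [550.7, 148.7, 144.0]
ee_rot: [[-0.126, 0.992, 0.003], [0.992, 0.126, -0.0], [-0.001, 0.002, -1.0]]
contact_force: [-3.0, -0.5, 13.0]
grip_width: 13.2
```

```bash
python3 look.py 11; python3 - <<'E'
from h import *
d=optics.get_image('top');np.savez('top11.npz',**d)
s=dict(np.load('scene11.npz'))['img'][:,:,::-1]
a=cv2.resize(d['img'][130:260,150:320,::-1],None,fx=4.5,fy=4.5,interpolation=cv2.INTER_CUBIC);cv2.imwrite('pics/t11.png',a)
b=cv2.resize(s[170:310,220:360],None,fx=4,fy=4,interpolation=cv2.INTER_CUBIC);cv2.imwrite('pics/s11.png',b)
cv2.imwrite('pics/w11f.png',loadw('w11').img[:,:,::-1])
E
```

```text
9.4 [550.7 148.7 144. ] [[-0.126, 0.992, 0.002], [0.992, 0.126, -0.0], [-0.001, 0.002, -1.0]] 13.288675233631066 [-2.8 -0.8 13.3] [-0.4   0.98  0.02]
```

View pics/t11.png

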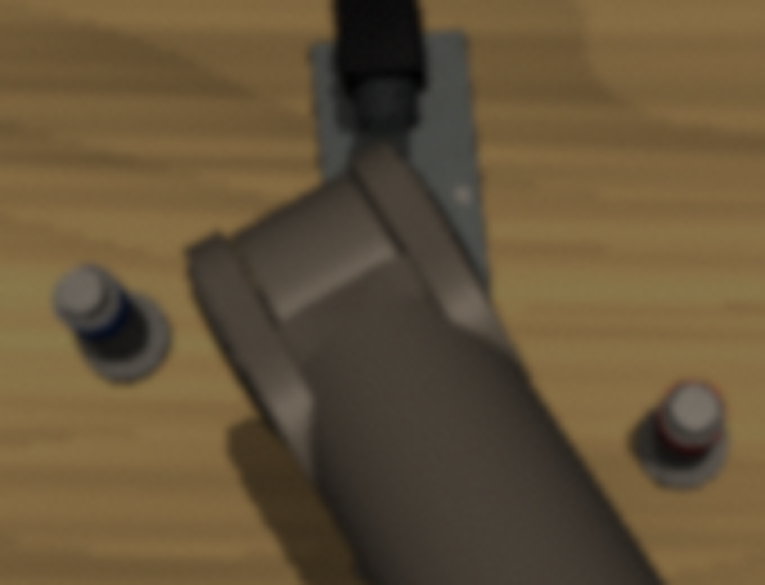

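View pics/s11.png

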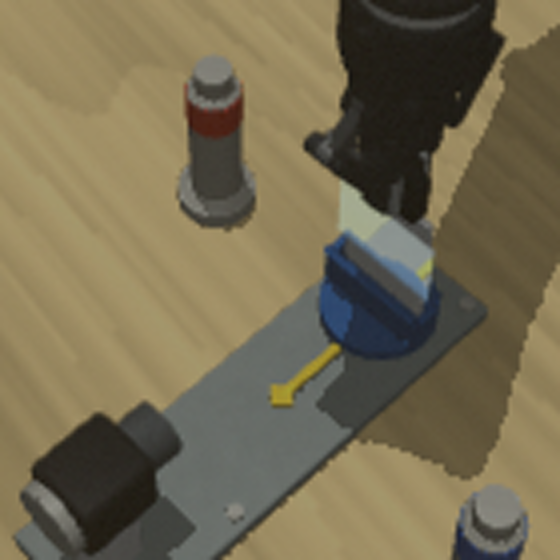

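View pics/w11f.png

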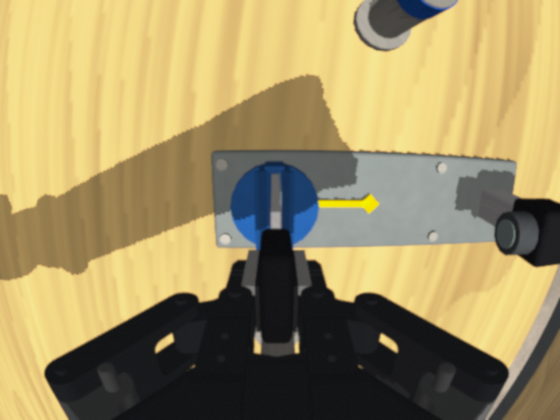

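Request:
drive_tool(plan=[0,-0.7,-1.5,0,0,0,0,0,-0.5,-1.5,0,0,4,0,0,-0.3,-1.5,0,0,8,0,0,-0.1,-1.5,0,0,12,0,0,0.1,-1.5,0,0,16,0,0.1,0.4,-1.5,0,0,20,0,0.1,0.4,-1.5,0,0,20,0,0.1,0.4,-1.5,0,0,20,0])

```text
t: 10.3
tool_pos: [551.2, 148.4, 144.0]
ee_rot: [[0.22, 0.975, 0.003], [0.975, -0.22, -0.0], [0.0, 0.003, -1.0]]
contact_force: [-0.2, -1.4, 5.7]
grip_width: 13.0
```

```bash
python3 look.py 12; python3 - <<'E'
from h import *
s=dict(np.load('scene12.npz'))['img'][:,:,::-1]
b=cv2.resize(s[170:310,220:360],None,fx=4,fy=4,interpolation=cv2.INTER_CUBIC);cv2.imwrite('pics/s12.png',b)
E
```

```text
10.35 [551.2 148.4 144.1] [[0.22, 0.975, 0.003], [0.975, -0.22, -0.0], [0.0, 0.003, -1.0]] 13.017960073109684 [-1.   0.2  5.3] [-0.28  0.1   0.03]
```

View pics/s12.png

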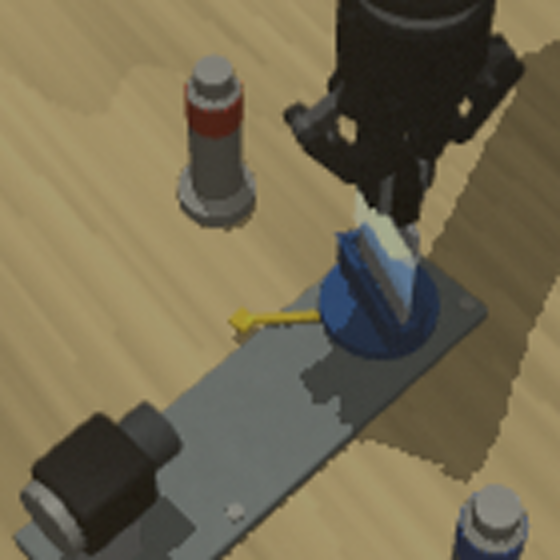

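View pics/w12.png

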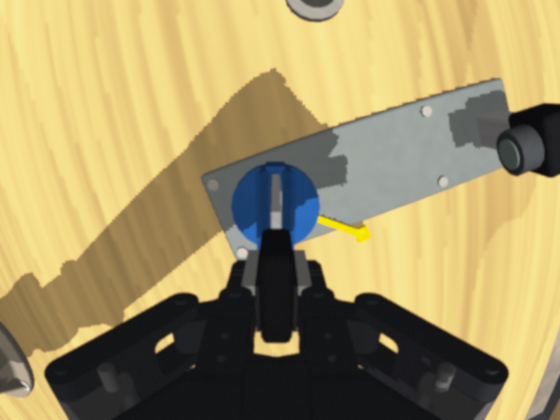

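Request:
drive_tool(plan=[0,0.2,0,0,0,4,0,0,0.4,0,0,0,8,0,-0.1,0.6,0,0,0,12,0,-0.1,0.8,0,0,0,16,0,-0.2,1,0,0,0,20,0,-0.3,1.2,0,0,0,24,0,-0.3,1.2,0,0,0,24,0,-0.3,1.2,0,0,0,24,0,-0.3,1.2,0,0,0,24,0])

```text
t: 11.3
tool_pos: [552.5, 147.8, 144.1]
ee_rot: [[0.597, 0.802, 0.003], [0.802, -0.597, -0.0], [0.002, 0.003, -1.0]]
contact_force: [1.3, -1.1, 5.4]
grip_width: 13.0
```

```bash
python3 look.py 13; python3 - <<'E'
from h import *
s=dict(np.load('scene13.npz'))['img'][:,:,::-1]
b=cv2.resize(s[175:275,245:345],None,fx=6,fy=6,interpolation=cv2.INTER_CUBIC);cv2.imwrite('pics/s13.png',b)
d=optics.get_image('top');np.savez('top13.npz',**d);cv2.imwrite('pics/t13.png',cv2.resize(d['img'][130:260,150:320,::-1],None,fx=4.5,fy=4.5,interpolation=cv2.INTER_CUBIC))
E
```

```text
11.35 [552.6 147.8 144. ] [[0.597, 0.802, 0.003], [0.802, -0.597, -0.0], [0.002, 0.003, -1.0]] 13.067197977563735 [ 1.3 -1.3  4.8] [-0.4  -0.06  0.07]
```

View pics/s13.png

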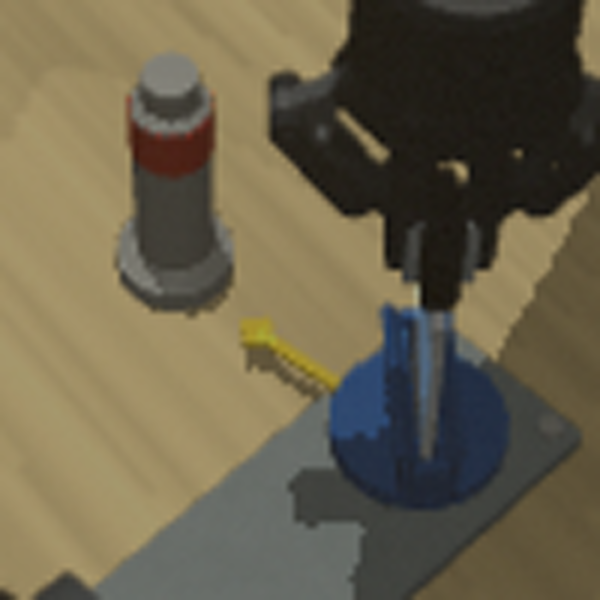

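View pics/w13.png

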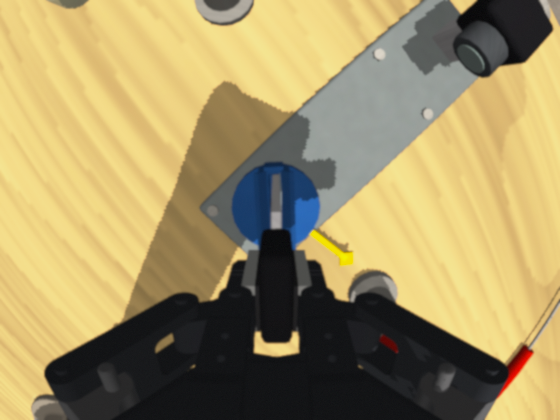

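View pics/t13.png

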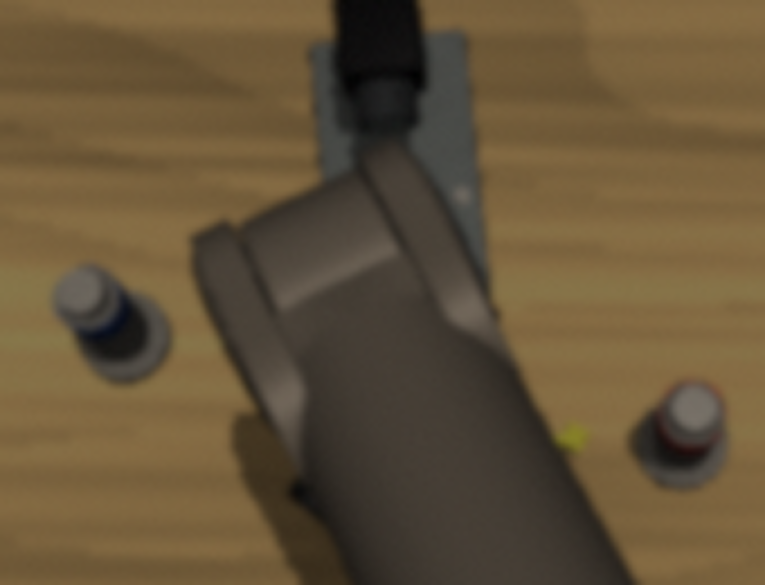

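```bash
cat > ptr.py <<'E'
import sys
from h import *
np.set_printoptions(precision=1,suppress=True)
n=sys.argv[1]
def ymask(img,lo):
    h=cv2.cvtColor(img,cv2.COLOR_RGB2HSV);return (h[...,0]>20)&(h[...,0]<34)&(h[...,1]>170)&(h[...,2]>lo)
def head(c,roi,lo,ax):
    m=ymask(c.img,lo);M=np.zeros_like(m);x0,y0,x1,y1=roi;M[y0:y1,x0:x1]=m[y0:y1,x0:x1]
    k,l,st,ce=cv2.connectedComponentsWithStats(M.astype(np.uint8));
    if k<2: return print('none')
    i=1+np.argmax(st[1:,4]);p=np.argwhere(l==i)[:,::-1]
    W=np.array([c.plane(q,17)[:2] for q in p]);ctr=W.mean(0)
    u,s,v=np.linalg.svd(W-ctr);d=v[0]*np.sign(v[0]@(ctr-ax))
    print('n',len(p),'ctr',ctr,'axis-of-mask heading',np.degrees(np.arctan2(d[1],d[0])),'from axis',np.degrees(np.arctan2(*(ctr-ax)[::-1])),'max reach',np.linalg.norm(W-ax,axis=1).max())
s=load(f'scene{n}.npz');head(s,(255,215,312,275),110,np.array([550.3,149.4]))
import os
if os.path.exists(f'top{n}.npz'): head(load(f'top{n}.npz'),(255,190,300,240),70,np.array([550.9,145.1]))
w=loadw('w'+n); 
head(w,(300,180,420,300),150,np.array([550.1,144]))
E
for i in 11 12 13; do echo $i; python3 ptr.py $i; done
```

```text
11
n 52 ctr [615.3 154.1] axis-of-mask heading 7.504838315884848 from axis 4.169597255264871 max reach 88.26396701113755
none
n 484 ctr [616.8 152.5] axis-of-mask heading 6.822463784389657 from axis 7.23884022408667 max reach 91.16697349282225
12
n 43 ctr [607.8 108.3] axis-of-mask heading -32.460054224506074 from axis -35.59010176216106 max reach 90.33084217460765
n 459 ctr [608.  106.4] axis-of-mask heading -32.84728440540909 from axis -33.007927342636606 max reach 92.55278419827003
13
n 40 ctr [566.5  79.2] axis-of-mask heading -74.23724380652706 from axis -76.95945586133561 max reach 92.13840284577718
n 14 ctr [570.9  65.6] axis-of-mask heading -60.293114970517436 from axis -75.90497141042094 max reach 87.18170406872046
n 459 ctr [567.  77.] axis-of-mask heading -75.98669611000331 from axis -75.87227956552749 max reach 92.43369054649396
```

```bash
python3 -c "
from h import *
c=loadw('w13');a=cv2.resize(c.img[215:365,300:420,::-1],None,fx=4,fy=4,interpolation=cv2.INTER_CUBIC)
c=loadw('w5');b=cv2.resize(c.img[190:265,265:330,::-1],None,fx=5,fy=5,interpolation=cv2.INTER_CUBIC)
im=np.zeros((600,800,3),np.uint8);im[:600,:480]=a[:600];im[:375,480:800]=b[:375,:320];cv2.imwrite('pics/c13.png',im)"
```

```text
(no output)
```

View pics/c13.png

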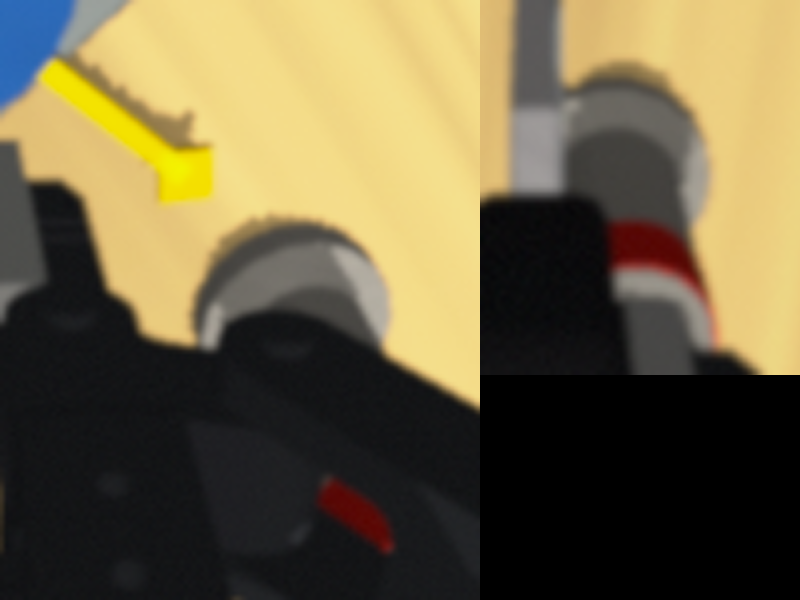

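```bash
cat > foot.py <<'E'
from h import *
from scipy.optimize import least_squares
np.set_printoptions(precision=1,suppress=True)
def fit(c,roi,frac,name,dirn,z=0,R=26):
    h=cv2.cvtColor(c.img,cv2.COLOR_RGB2HSV);x0,y0,x1,y1=roi
    m=np.zeros(h.shape[:2],np.uint8);m[y0:y1,x0:x1]=((h[...,1]<75)&(h[...,2]>50))[y0:y1,x0:x1]
    m=cv2.morphologyEx(m,cv2.MORPH_OPEN,np.ones((2,2)))
    k,l,st,ce=cv2.connectedComponentsWithStats(m);i=1+np.argmax(st[1:,4]);m=(l==i).astype(np.uint8)
    cs=max(cv2.findContours(m,cv2.RETR_EXTERNAL,cv2.CHAIN_APPROX_NONE)[0],key=len)[:,0,:].astype(float)
    W=np.array([c.plane(p,z)[:2] for p in cs])
    # rough centre
    c0=np.array([570,5.]);u=c.o[:2]-c0;u/=np.linalg.norm(u)
    sel=((W-c0)@u)/np.linalg.norm(W-c0,axis=1)>frac
    r=least_squares(lambda p:np.linalg.norm(W[sel]-p,axis=1)-R,c0,loss='soft_l1')
    print(name,st[i],'n',sel.sum(),'ctr',r.x,'rms',np.sqrt((r.fun**2).mean()))
    return r.x
if __name__=='__main__':
    a=fit(loadw('w13'),(340,265,400,305),0.2,'w13',0)
    d=a-np.array([550.1,144]);print(np.degrees(np.arctan2(d[1],d[0])))
    s=load('scene13.npz');fit(s,(255,205,300,235),0.3,'scene',0)
    t=load('top13.npz');fit(t,(285,215,320,245),0.2,'top',0)
E
python3 foot.py; python3 - <<'E'
from h import *
np.set_printoptions(precision=1,suppress=True)
s=load('scene13.npz');c=loadw('w13')
P=np.array([c.plane((300+x/4,215+y/4),0)[:2] for x,y in [(197,320),(203,290),(218,265),(240,243),(275,228),(310,223)]])
from scipy.optimize import least_squares
r=least_squares(lambda p:np.linalg.norm(P-p,axis=1)-26,[570,5]);print(r.x,r.fun)
E
```

```text
w13 [350 272  49  32 952] n 47 ctr [570.3  -1.7] rms 0.5838779548680065
-82.12576496167107
scene [265 206  20  22 338] n 20 ctr [567.7   6. ] rms 1.1551289950869301
top [294 217  18  22 213] n 31 ctr [574.2   0.9] rms 3.6634772331677863
[571.2   0.5] [-0.3 -0.   0.1  0.5 -0.2 -0.2]
```

Request:
drive_tool(plan=[0,0.1,0,0,0,1.5,0,0,0.2,0,0,0,3,0,0,0.2,0,0,0,3,0,0,0.2,0,0,0,3,0])

```text
t: 11.85
tool_pos: [552.7, 147.6, 144.0]
ee_rot: [[0.638, 0.77, 0.003], [0.77, -0.638, -0.0], [0.002, 0.003, -1.0]]
contact_force: [-0.4, -1.6, 5.1]
grip_width: 13.4
```

```bash
python3 look.py 14; python3 ptr.py 14; python3 -c "
from foot import *
a=fit(loadw('w14'),(330,250,400,310),0.2,'w14',0)
s=dict(np.load('scene14.npz'))['img'][:,:,::-1]
b=cv2.resize(s[175:275,245:345],None,fx=6,fy=6,interpolation=cv2.INTER_CUBIC);cv2.imwrite('pics/s14.png',b)"
```

```text
11.9 [552.7 147.6 144. ] [[0.638, 0.77, 0.003], [0.77, -0.638, -0.0], [0.002, 0.003, -1.0]] 13.05524863465124 [-0.3 -0.6  6.7] [-0.45 -0.03  0.05]
n 42 ctr [559.2  76.5] axis-of-mask heading -82.68289019645044 from axis -83.04874493744279 max reach 94.78780933267215
n 456 ctr [559.9  75.6] axis-of-mask heading -82.04066657934462 from axis -81.85034467645173 max reach 93.19201134131066
w14 [ 356  268   45   38 1130] n 47 ctr [570.1  -1.8] rms 0.683040011220086
```

View pics/s14.png

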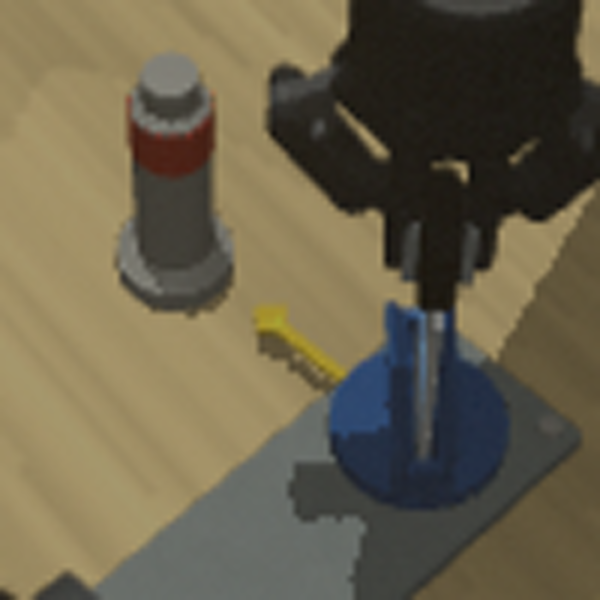

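View pics/w14.png

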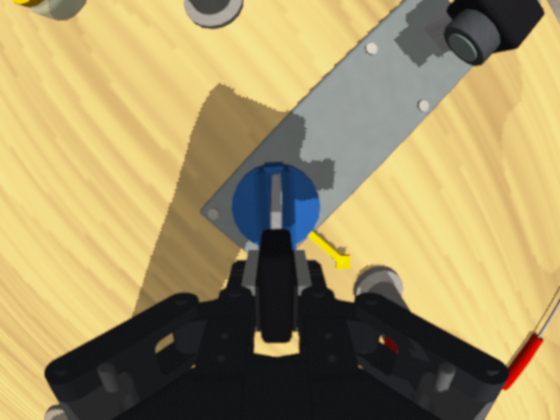

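```bash
python3 -c "
from h import *
s=dict(np.load('scene11.npz'))['img'][:,:,::-1]
cv2.imwrite('pics/g11.png',cv2.resize(s[215:260,298:334],None,fx=13,fy=13,interpolation=cv2.INTER_CUBIC))"
```

```text
(no output)
```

View pics/g11.png

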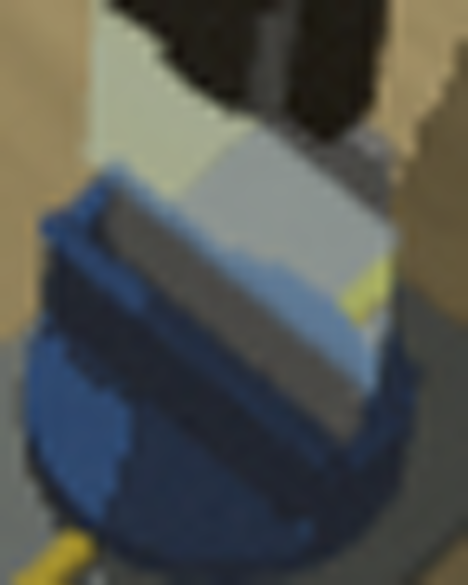

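```bash
python3 -c "
from h import *
np.set_printoptions(precision=1,suppress=True)
s=load('scene11.npz');n=np.array([np.cos(np.radians(7)),np.sin(np.radians(7)),0]);u=np.array([-n[1],n[0],0])
for ax in ([550.3,145.5,0],[550.3,148,0]):
  def z(px,x):
    v=s.ray((298+px[0]/13,215+px[1]/13));k=((np.array(ax)+x*n-s.o)@n)/(v@n);P=s.o+k*v;return round(P[2],1),round((P-ax)@u,1)
  print('glass bottom',[z(p,2.5) for p in [(110,175),(242,282),(375,390)]],'front lip outer edge',[z(p,13.7) for p in [(45,230),(320,520)]])
"
```

```text
glass bottom [(np.float64(76.9), np.float64(-25.9)), (np.float64(77.7), np.float64(7.3)), (np.float64(78.4), np.float64(39.7))] front lip outer edge [(np.float64(64.9), np.float64(-31.0)), (np.float64(47.0), np.float64(40.0))]
glass bottom [(np.float64(77.4), np.float64(-28.1)), (np.float64(78.2), np.float64(5.1)), (np.float64(79.0), np.float64(37.4))] front lip outer edge [(np.float64(65.5), np.float64(-33.2)), (np.float64(47.6), np.float64(37.7))]
```

```bash
cat > ov.py <<'E'
from h import *
import sys
def ov(sc,tp,R,box,f,out,off=(0,0,0)):
    s=load(sc);x0,y0,x1,y1=box
    im=cv2.resize(np.ascontiguousarray(s.img[y0:y1,x0:x1,::-1]),None,fx=f,fy=f,interpolation=cv2.INTER_CUBIC)
    tx,ty,tz=R[:,0],R[:,1],R[:,2]
    O=np.array(tp)+tz*114+tx*(-3)+np.array(off)   # lower edge centre
    W=lambda x,y,z:O+ty*x+tx*y-tz*z
    q=lambda P:tuple(int(round(v)) for v in (s.proj(P)-np.array([x0,y0])+0.5)*f)
    for pts,col in [([(2.5,-30,0),(2.5,30,0),(2.5,30,112),(2.5,-30,112)],(0,0,255)),([(2.5,-26,35),(2.5,26,35),(2.5,26,107),(2.5,-26,107)],(0,255,0))]:
        cv2.polylines(im,[np.array([q(W(*p)) for p in pts])],True,col,1)
    cv2.imwrite(out,im);print(im.shape)
E
python3 - <<'E'
from ov import *
d=np.load('w6.npz');ov('scene2.npz',d['tool_pos'],d['ee_rot'],(290,175,345,270),6,'pics/o6.png')
d=np.load('w11.npz');ov('scene11.npz',d['tool_pos'],d['ee_rot'],(290,175,345,270),6,'pics/o11.png')
a=cv2.imread('pics/o6.png');b=cv2.imread('pics/o11.png');cv2.imwrite('pics/o.png',np.hstack([a,b]))
E
```

```text
(570, 330, 3)
(570, 330, 3)
```

View pics/o.png

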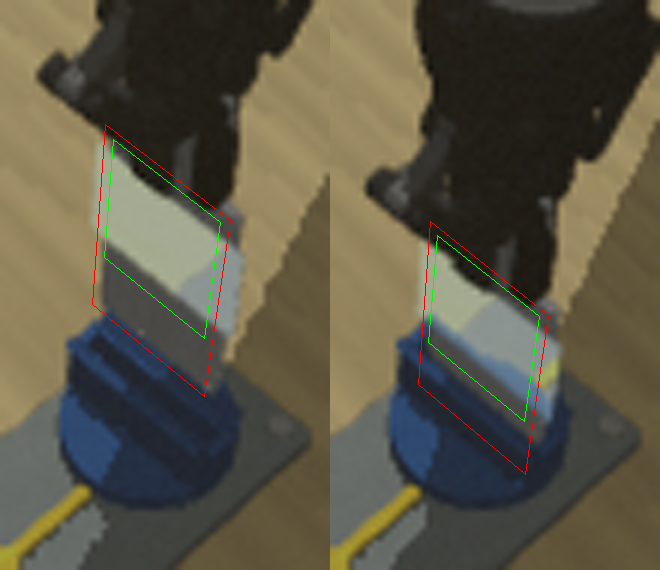

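```bash
python3 look.py 15; python3 ptr.py 15; python3 - <<'E'
from h import *
a=np.load('scene0.npz')['img'].astype(int);b=np.load('scene15.npz')['img'].astype(int)
d=np.abs(a-b).max(2)
for n,(x0,y0,x1,y1) in dict(red=(255,175,290,232),blue=(320,285,360,335),jar=(395,310,435,360),screw=(150,145,205,215),look=(247,70,270,145),cam=(222,270,268,330)).items():
    print(n,(d[y0:y1,x0:x1]>40).mean().round(3))
o=manip.get_obs();print(o['t'],o['grip_width'],np.round(o['contact_force'],1))
E
```

```text
12.0 [552.7 147.6 144. ] [[0.638, 0.77, 0.003], [0.77, -0.638, -0.0], [0.002, 0.003, -1.0]] 13.214467631426531 [ 0.8 -0.6  5.2] [-0.45 -0.04  0.08]
n 40 ctr [559.3  75.6] axis-of-mask heading -82.75381240601644 from axis -83.03847397555312 max reach 94.78780933267215
n 456 ctr [559.9  75.6] axis-of-mask heading -82.03922258311975 from axis -81.822576645667 max reach 93.1886922658028
red 0.005
blue 0.025
jar 0.0
screw 0.0
look 0.165
cam 0.0
12.05 13.133401902070839 [ 0.9 -1.1  5.4]
```

```bash
python3 - <<'E'
from h import *
a=np.load('scene0.npz')['img'];b=np.load('scene15.npz')['img']
f=lambda i,x0,y0,x1,y1:cv2.resize(i[y0:y1,x0:x1,::-1],None,fx=4,fy=4,interpolation=cv2.INTER_CUBIC)
cv2.imwrite('pics/cmp.png',np.hstack([f(a,225,60,290,150),f(b,225,60,290,150),f(a,315,280,365,370)[:360],f(b,315,280,365,370)[:360]][:3]))
E
```

```text
(no output)
```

View pics/cmp.png

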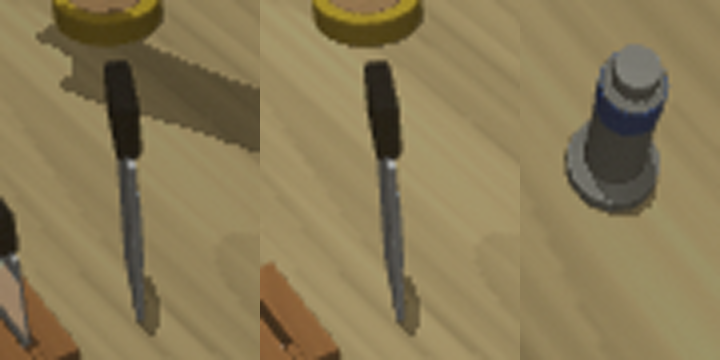

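The larger look-alike hasn't moved; only the arm's shadow changed between the two pictures. Everything is in place, so I'm handing in.

```bash
python3 -c "
from workcell import manip
print(manip.sign_off())"
```

```text
the job is handed in; nothing more can be done
None
```

I took the smaller mirror out of the rack by its handle and slid it, glass towards the camera, down into the blue holder. I then turned it clockwise against the spring and handed the job in at about 12 s, still gripping it at that angle.

**Seating:** The tool stopped at z = 144.0 mm and went no lower when pushed to 14 N. That is the height expected from the rack grasp (129.1 + 15 mm), so the mirror should be resting on the slot floor. I kept about 5 N of downward push.

**Aim:** In the wrist camera the pointer heads −82.0°, and the red spindle bears about −82.1° from the turning axis. The fixed cameras put the spindle's top at −81.9°. This gives a holder angle of about −44.5° (−0.777 rad), and two readings 0.1 s apart agreed.

**Bystanders:** The spindles, screwdriver, jar and the larger look-alike show no movement between the first and last pictures.

**Checks that disagreed:**
- **Scene camera position:** it reads 4–5 mm off the top camera in y. I relied on positions relative to each other within one view.
- **Scene camera angles:** it puts the pointer at −82.7° and a rough fit of the spindle's foot near −83°, about 1° from the wrist values.
- **Glass height:** a rough scene-camera estimate put the lower edge of the glass at about 77 mm, where 65 mm would mean fully home. The picture also made the glass look wider than stated, so I put more weight on the contact height. The tool's travel and the mirror's motion in the pictures also agreed to within about 3 mm, so it had not slipped in the grip.

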